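# Fetch the ravioli stamp from its sliding-lid box

### The arm

A 6-joint arm with a two-finger parallel gripper is mounted at the origin on the work surface. World frame = base frame: x ahead of the robot, y to its left, z up, the work surface at z = 0. Lengths are in m, angles in rad, forces in N, time in s.
With the tool pointing down it reaches from about 0.4 to 0.825 m from the base axis. Payload 7 kg.
Tool frame: the origin (TCP) lies at the very end of the fingers, on their centre line; the grasp point (between the pads) lies 19 mm behind it; z points along the fingers, y is the line along which they close (so a half turn about z gives the same grasp; the last joint's range is limited). The gripper opens to 88 mm and grips with 3 to 60 N. Pads are 19 mm wide; open, the fingers measure 130 mm over their backs; the gripper's body (78 mm by 193 mm) begins 47 mm behind the grasp point.
Start: joints at [0.288, 0.359, 0.012, 0, -1.224, -0.288], TCP at [0.675, -0, 0.227] pointing down, gripper open.
Joint ranges: [-3.07, 3.07], [-1.43, 2.12], [-1.02, 1.25], [-3.03, 1.67], [-3.05, -0], [-3.03, 3.03]. Speed limits (rad/s): [2.39, 2.39, 3.01, 3.14, 3.14, 3.14].

### API

Orientations are given as [roll, pitch, yaw] about the fixed x, y, z axes, in that order (R = Rz(yaw) Ry(pitch) Rx(roll)).
In Python, from station import arm, vision gives the robot as it stands. The module is installed in compiled form; this text tells all that it offers.
- The arm moves only by the tool jog_arm, never from a script. Its argument "steps" is a list that holds one entry, the list of rows, each a list of 7 numbers: the closure in counts, from 0 (fully open) to 255 (shut), then the shift along the tool's x, y, z scaled (see below), then the turn, a rotation vector about the tool's x, y, z scaled (see below). In form: [[[grip, dx, dy, dz, rx, ry, rz], ...]]. A call has 1 to 8 rows; each row is the pose to reach, as a shift and turn from the pose commanded when the call began, along the tool's axes at that moment; what a row does not reach only later rows make up. The controller multiplies each number of a shift by 250 mm and each number of a turn by 45 degrees. A row lasts 1/10 s, in which the tool goes at most 50 mm and 8.59 degrees, less where a joint would pass 70% of its speed; a pose out of reach is approached as far as the arm can. A call with a number of a shift or a turn outside -1 to 1 is refused whole. A call with a gripper value outside its range is refused whole. The fingers move at their own pace and stop on an object; "newtons" is the grip in N (left out, the last holds). Time passes only in rows, so rows that repeat a pose let the fingers close. It gives the time, the measured TCP pose, the force, the opening and the grip force at its end, in the units of the state.
- arm.get_state(): the state, without advancing time (a new reading comes with each control period).
- vision.grab_frame(name): name is "scene" or "side" or "wrist"; returns a dict with "color" (384x512x3 uint8, red, green, blue), "vfov" (degrees; the focal length in pixels is half the picture's height over the tangent of half this angle, whatever the lens; pixels are square), "cx", "cy" (the principal point, pixels), "extrinsics" (4x4, takes a point from world to camera coordinates). Camera axes: x right, y down, z forward; pixel columns grow to the right and rows downward; lengths in m; the calibration is good to about 2 mm. A picture is of the moment at which its call begins. There is no depth.
- arm.job_done(): hands the job in; it is judged then, once.
The state is a dict: "t": time; "q": joint angles; "qd": joint speeds; "joint_efforts": joint torques, N m; "eef_pos": TCP position; "ee_rot": TCP orientation; "force": force on the tool from outside, world axes, zero at the start; "moment": the same for the moment, N m; "width": finger opening in m; "gripper_force": force on a finger pad.
Only numpy, scipy, OpenCV 4.12 (cv2) and the standard library are available. Lean on these libraries where they do the work, as an engineer would, in place of code of your own. Each camera call takes 0.05 s, during which the arm holds its last target. There are 200 camera calls.

### The job

Get the square ravioli stamp out of its wooden box and stand it upright on the round board, leaving the round stamp in the box and the other kitchen things where they are. Take the lid by its knob, raise that end just enough to pass over the stop lip, draw the lid about two thirds out and let go, so that it rests in its grooves; it is too long to carry by the knob, so take it again across its middle, slide it clear of the grooves and lay it down flat, knob up, on a bare piece of worktop. Do not drop the lid or the stamp: set them down before letting go.

Things in the scene. Friction and masses are not known exactly. Their poses are not given: they have to be found in the camera images.
- box: Long narrow wooden box, 236 x 80 x 105 high, fixed. Origin: centre of its underside; x: along its length, the way the lid slides out, towards the lip end; z up. Inside 220 x 54, inner floor at z = 7. A groove runs along each long side from the rear wall out through the front end: floor at z = 86, cheek above from z = 101 to 105; groove bottoms 67 apart, cheeks leave a 54 wide opening.
- box_lip (a point): Middle of the top of the stop lip at the box's front end: x = 114, z = 90 in the box's frame. The lip is 8 thick and stands 4 above the groove floors (the end wall below it is 86 high). Axes as the box's.
- lid: Flat wooden lid, 217 x 64 x 9 thick, 120 g, knob on top near its front end. Origin: centre of its underside; x towards the knob end (as the box's x), z up. Shut: on the groove floors (z = 86 in the box) with 6 free above, front edge behind the lip; it slides only with the knob end raised 4 to 6. Clear of the grooves after 228 of travel.
- lid_mid (a point): Middle of the lid's top face, 9 above its origin. Drawn out 120 to 185 and let go, the lid stays, tipped a few degrees at most, tail under the cheeks; from 140 on its middle is beyond the box with both long edges (64 apart) free to grip. Bare worktop to lay it on: the area between box and board, about 0.45 to 0.6 m ahead of the robot.
- lid_knob (a point): Middle of the head of the lid's knob: 86 ahead of the lid's origin, 32 above the lid's underside. The head is round, 22 in diameter, 16 high, its top 43 above the lid's underside; with the lid shut the knob stands 24 above the box's cheeks. Axes as the lid's.
- stamp_square: Square ravioli stamp, upright in the box: aluminium base 46 x 46 x 16, turned wooden handle on its middle, 76 high, 150 g. Origin: centre of its underside, z up. The handle is 28 in diameter from 45 to 69 up, narrower below. It stands about 48 from the box's middle, at the front or the rear; fingers fit beside the handle along the box's length (keep the gap near 50).
- stamp_round: Round ravioli stamp, also upright in the box at the other end: base 48 in diameter and 16 high, the same handle and height. Origin: centre of its underside. It stays in the box.
- board: Round wooden board lying on the worktop, 200 in diameter, 18 thick, fixed. Origin: centre of its underside.
- mug_green: Green mug, 82 in diameter, 80 high, handle reaching 69 from the axis. Origin: centre of its underside. Bystander.
- mug_grey: Grey mug, the same size. Origin: centre of its underside. Bystander.
- tin: Food tin, 74 in diameter, 100 high. Origin: centre of its underside. Bystander.
- mill: Turned wooden pepper mill, 56 in diameter, 170 high. Origin: centre of its underside. Bystander.
- garlic: Garlic bulb, 54 in diameter, 53 high. Origin: centre of its underside. Bystander.
- ramekin: White ramekin, 84 in diameter, 45 high. Origin: centre of its underside. Bystander.
- spoon: Wooden spoon lying flat, 260 long, along its own x, up to 45 wide at its bowl and under 30 high. Origin: near its middle, underside. Bystander.
- jar: Glass storage jar, 80 in diameter, 120 high. Origin: centre of its underside. Bystander.

How it is judged:
On the way, in this order (a step that is already met when the one before it is completed fails the run):
1. the lid drawn out over the lip (120 to 185 mm), let go and resting in its grooves (x of lid in the frame of box between 0.12 and 0.185 m and z of lid in the frame of box above 0.075 m and angle between lid's own z axis and vertical below 0.12 rad and contact force between the fingers and lid below 0.05 N and linear speed of lid below 0.03 m/s), for 0.2 s.
2. the lid gripped across its middle (grasp within 50 mm of its centre) and clear of the box (contact force between the fingers and lid above 0.5 N and distance between the grasp point and lid below 0.05 m and x of lid in the frame of box above 0.224 m and contact force between lid and box below 0.05 N), for 0.05 s.
3. the lid lowered flat to the worktop (within 12 mm) in the grip (contact force between the fingers and lid above 0.3 N and height (world z) of lid below 0.012 m and angle between lid's own z axis and vertical below 0.12 rad), for 0.04 s.
4. the lid let go, lying flat on the worktop, knob up (height (world z) of lid between -0.004 and 0.006 m and angle between lid's own z axis and vertical below 0.05 rad and contact force between the fingers and lid below 0.05 N and linear speed of lid below 0.02 m/s), for 0.2 s.
5. the square stamp lowered upright onto the board (within 8 mm) in the grip (contact force between the fingers and stamp_square above 0.3 N and z of stamp_square in the frame of board between 0.014 and 0.026 m and angle between stamp_square's own z axis and vertical below 0.15 rad and horizontal distance between stamp_square and board below 0.08 m), for 0.04 s.
At the end, for the whole second after the job is handed in: Square stamp upright (0.08 rad) on the round board, within 75 mm of its centre, released, at rest; lid flat on the worktop (underside under 6 mm up, 0.05 rad), knob up, at rest; round stamp still upright on the box floor (z of stamp_square in the frame of board between 0.014 and 0.023 m and angle between stamp_square's own z axis and vertical below 0.08 rad and horizontal distance between stamp_square and board below 0.075 m and height (world z) of lid between -0.004 and 0.006 m and angle between lid's own z axis and vertical below 0.05 rad and linear speed of each of stamp_square, lid below 0.02 m/s and contact force between the fingers and stamp_square below 0.05 N and z of stamp_round in the frame of box below 0.015 m and angle between stamp_round's own z axis and vertical below 0.12 rad); the robot touches nothing.
It fails at once if a bystander disturbed (moved over 20 mm) (distance of any of mug_green, mug_grey, tin, mill, garlic, ramekin, spoon, jar from where it was at the start of the episode above 0.02 m).
It fails at once if the round stamp taken out of the box (z of stamp_round in the frame of box above 0.06 m).
It also fails if it takes over 72 s, if anything falls off the work surface, if the arm or the gripper's body presses on something with over 40 N, if the wrist force passes 120 N, or if a joint passes its speed limit or range.

## Working session

There is one attempt and no reset: what is moved stays moved. The work goes in short steps, Python scripts to look and compute and a tool call to move; the robot and the scene stay as the last step left them, time stands still between calls to the robot, and variables do not carry over. Pictures are saved under pics/ and viewed, at most 13 in all, crops included, and the job is handed in when it is done.

Besides the shell and the picture viewer there is one more tool, called in YAML: its name, and indented under it one key for each argument. jog_arm: Moves the arm, as the interface text tells. Its arguments: {"type":"object","properties":{"steps":{"type":"array","items":{"type":"array","items":{"type":"array","items":{"type":"number"}}}},"newtons":{"type":"number"}},"required":["steps"]}

```bash
mkdir -p pics; cat > h.py <<'E'
import numpy as np, cv2
from station import arm, vision
def grab(n, save=None):
    f=vision.grab_frame(n); 
    if save: cv2.imwrite('pics/'+save, f['color'][:,:,::-1])
    return f
def K(f):
    F=f['color'].shape[0]/2/np.tan(np.radians(f['vfov'])/2); return F,f['cx'],f['cy']
def ray(f,u,v):
    F,cx,cy=K(f); E=np.array(f['extrinsics']); R,t=E[:3,:3],E[:3,3]
    return -R.T@t, R.T@np.array([(u-cx)/F,(v-cy)/F,1.])
def onplane(f,u,v,z):
    o,d=ray(f,u,v); return o+d*(z-o[2])/d[2]
def proj(f,p):
    F,cx,cy=K(f); E=np.array(f['extrinsics']); c=E[:3,:3]@np.array(p)+E[:3,3]; return F*c[0]/c[2]+cx, F*c[1]/c[2]+cy
E
python3 - <<'E'
from h import *
ims=[]
for n in ['scene','side','wrist']:
    f=grab(n,n+'0.png'); np.save('pics/'+n+'0.npy',f,allow_pickle=True); print(n,f['vfov'],f['cx'],f['cy'],ray(f,256,192)[0].round(3),ray(f,256,192)[1].round(2))
s=arm.get_state(); print(s['t'],s['eef_pos'],s['ee_rot'],s['width'])
E
```

```text
scene 57.184564956490185 255.17227020531627 192.31398694960836 [1.023 0.421 0.783] [-0.47 -0.5  -0.73]
side 53.56721368221019 255.21788993336963 188.305120451034 [ 0.605 -1.058  0.797] [-0.03  0.81 -0.58]
wrist 64.27784021533778 256.764155555545 182.73907078918484 [ 0.673 -0.074  0.385] [ 0.    0.3  -0.95]
0.15 [ 6.74633302e-01 -1.51531318e-05  2.25844043e-01] [ 3.14033339e+00 -1.51708966e-04 -1.57083211e+00] 0.08743640123285337
```

View pics/scene0.png

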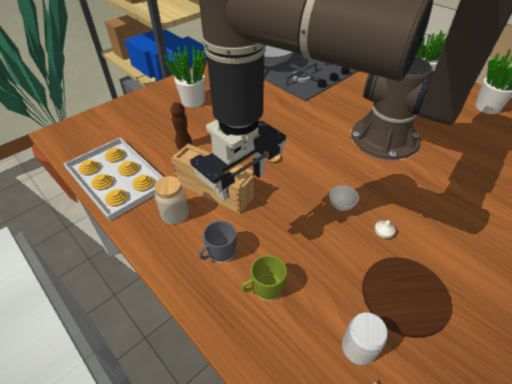

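View pics/side0.png

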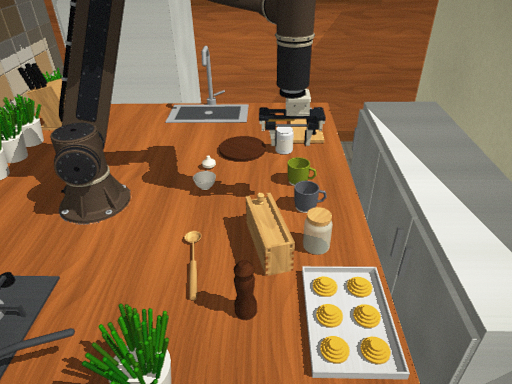

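The scene and side views show the box at side px (268,235), with the knob at its far end (262,198). The board is at side (243,148), with the ramekin, garlic and mugs in between. I'll look at a close crop of the box and the wrist view.

```bash
python3 - <<'E'
from h import *
im=cv2.imread('pics/side0.png')
c=cv2.resize(im[120:290,180:350],(595,595),interpolation=cv2.INTER_CUBIC)
w=cv2.resize(cv2.imread('pics/wrist0.png'),(595-395,150)) 
cv2.imwrite('pics/crop0.png',c)
E
```

```text
(no output)
```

View pics/crop0.png

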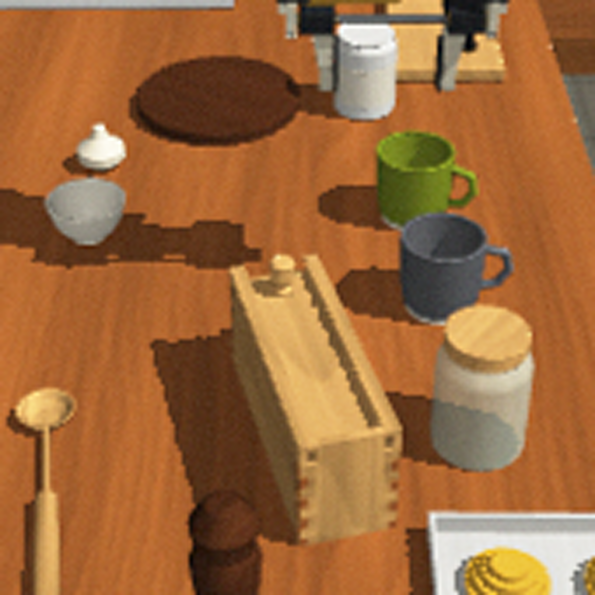

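View pics/wrist0.png

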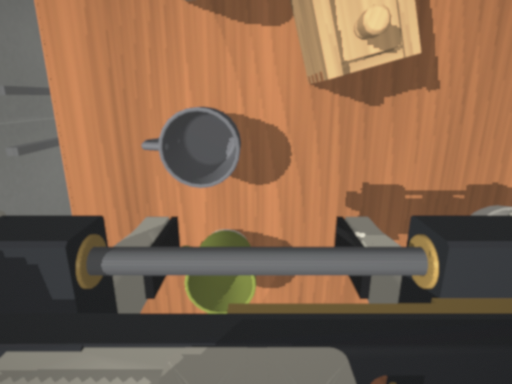

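The box's rear top corners are at side px (266,248) and (294,243), and the front ones at (246,197) and (271,193). In the wrist view the front corners are (313,80) and (420,52), and the knob is at (376,20).

```bash
python3 - <<'E'
from h import *
L=lambda n: np.load('pics/'+n+'0.npy',allow_pickle=True).item()
s,w,c=L('side'),L('wrist'),L('scene')
for n,u,v in [('RL',302,447),('RR',400,430),('FL',232,268),('FR',318,256)]: print(n,onplane(s,180+u/3.5,120+v/3.5,.105).round(3))
print('W FR',onplane(w,313,80,.105).round(3),'FL',onplane(w,420,52,.105).round(3),'knobtop',onplane(w,376,20,.129).round(3),'side knobtop',onplane(s,180+283/3.5,120+262/3.5,.129).round(3))
for n,f,u,v,z in [('board',s,243,147.5,.018),('board sc',c,406,293,.018),('ramekin',s,204.5,174,.045),('garlic',s,208.5,165,0.01),('green',s,298.5,163,.08),('grey',s,307,186.5,.08),('jar',s,319,217,.12),('spoonbowl',s,193,237,.01),('spoonend',s,193,298,.01),('mill',s,245,265,.17),('ram sc',c,344,194,.03),('tin',s,284,130,.1),('ramW',w,500,210,.045)]: print(n,onplane(f,u,v,z).round(3))
E
```

```text
RL [ 0.603 -0.337  0.105]
RR [ 0.676 -0.318  0.105]
FL [ 0.54  -0.112  0.105]
FR [ 0.616 -0.094  0.105]
W FR [ 0.624 -0.088  0.105] FL [ 0.534 -0.11   0.105] knobtop [ 0.582 -0.13   0.129] side knobtop [ 0.586 -0.136  0.129]
board [0.502 0.358 0.018]
board sc [0.496 0.373 0.018]
ramekin [0.375 0.109 0.045]
garlic [0.371 0.23  0.01 ]
green [0.718 0.129 0.08 ]
grey [ 0.736 -0.021  0.08 ]
jar [ 0.749 -0.229  0.12 ]
spoonbowl [ 0.378 -0.193  0.01 ]
spoonend [ 0.415 -0.423  0.01 ]
mill [ 0.555 -0.46   0.17 ]
ram sc [0.355 0.083 0.03 ]
tin [0.673 0.356 0.1  ]
ramW [0.383 0.056 0.045]
```

jog_arm:
  steps:
    - [[0,0.524,0.356,0.108,0,0,-0.333],[0,0.524,0.356,0.108,0,0,-0.333],[0,0.524,0.356,0.108,0,0,-0.333],[0,0.524,0.356,0.108,0,0,-0.333],[0,0.524,0.356,0.108,0,0,-0.333],[0,0.524,0.356,0.108,0,0,-0.333]]

```text
t: 0.75
eef_pos: [0.5864, -0.1309, 0.1998]
ee_rot: [-3.141, -0.0, -1.31]
force: [0.5, -0.1, 0.5]
width: 0.0875
gripper_force: 0.0
```

```bash
python3 - <<'E'
from h import *
f=grab('wrist','w1.png'); np.save('pics/w1.npy',f,allow_pickle=True)
s=arm.get_state(); print(s['t'],s['eef_pos'].round(4),s['ee_rot'].round(4),s['force'])
print('tcp px',proj(f,s['eef_pos']))
E
```

```text
0.8 [ 0.5867 -0.1305  0.1998] [-3.141e+00 -2.000e-04 -1.309e+00] [ 0.52768622 -0.00553564  0.96665328]
tcp px (np.float64(252.85200626242178), np.float64(231.7609211059617))
```

View pics/w1.png

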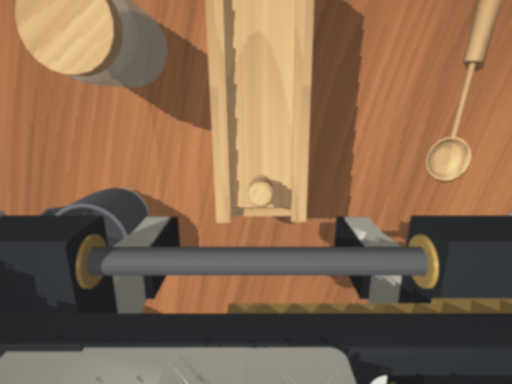

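The knob head is at px (260,192). The box's front corners are at (217,221) and (307,221), and its long edges leave the picture at (208,0) and (314,0).

```bash
python3 - <<'E'
from h import *
f=np.load('pics/w1.npy',allow_pickle=True).item()
P=lambda u,v,z: onplane(f,u,v,z)[:2]
k=P(260.5,192,.128); a,b,c,d=P(217,221,.105),P(307,221,.105),P(208,0,.105),P(314,0,.105)
print('knob',k.round(4),'front',a.round(3),b.round(3),np.linalg.norm(a-b).round(3),'mid',((a+b)/2).round(4))
m=(a+b)/2-(c+d)/2; print('heading',np.degrees(np.arctan2(m[1],m[0])), 'width rear',np.linalg.norm(c-d))
x=m/np.linalg.norm(m); C=(a+b)/2-.118*x; print('centre',C.round(4),'knob in box',(k-C)@x,(k-C)@[-x[1],x[0]])
E
```

```text
knob [ 0.5819 -0.1328] front [ 0.61 -0.09] [ 0.532 -0.11 ] 0.081 mid [ 0.5714 -0.0999]
heading 105.45929541964709 width rear 0.078376480371527
centre [ 0.6028 -0.2136] knob in box 0.08347694579040309 -0.0014373967415159308
```

jog_arm:
  steps:
    - [[0,0,0.02,0.2,0,0,0],[0,0,0.02,0.364,0,0,0],[0,0,0.02,0.364,0,0,0],[0,0,0.02,0.364,0,0,0],[255,0,0.02,0.364,0,0,0],[255,0,0.02,0.364,0,0,0],[255,0,0.02,0.364,0,0,0],[255,0,0.02,0.364,0,0,0]]
  newtons: 20

```text
t: 1.6
eef_pos: [0.5815, -0.1323, 0.1095]
ee_rot: [-3.14, -0.0, -1.309]
force: [-0.1, 0.2, -0.5]
width: 0.061
gripper_force: 0.0
```

jog_arm:
  steps:
    - [[255,0,0,0,0,0,0],[255,0,0,0,0,0,0],[255,0,0,0,0,0,0],[255,0,0,0,0,0,0],[255,0,0,0,0,0,0],[255,0,0,0,0,0,0],[255,0,0,0,0,0,0],[255,0,0,0,0,0,0]]

```text
t: 2.4
eef_pos: [0.5819, -0.1323, 0.1089]
ee_rot: [-3.14, -0.0, -1.309]
force: [2.5, -0.6, 0.0]
width: 0.0206
gripper_force: 20.0
```

jog_arm:
  steps:
    - [[255,0,0,-0.01,0,0,-0.0],[255,0,0,-0.02,0,-0.03,0],[255,0,0,-0.02,0,-0.03,0],[255,-0.02,0,-0.02,0,-0.03,0],[255,-0.05,0,-0.02,0,-0.03,0],[255,-0.08,0,-0.02,0,-0.03,0],[255,-0.12,0,-0.02,0,-0.03,0],[255,-0.12,0,-0.02,0,-0.03,0]]

```text
t: 3.2
eef_pos: [0.5732, -0.102, 0.1137]
ee_rot: [-3.141, 0.024, -1.308]
force: [3.4, 3.3, -0.2]
width: 0.0211
gripper_force: 20.0
```

```bash
python3 - <<'E'
from h import *
s=arm.get_state(); print(s['t'],s['eef_pos'].round(4),s['force'].round(2),s['width'],s['q'].round(2))
f=grab('side'); im=f['color'][:,:,::-1]
cv2.imwrite('pics/c2.png',cv2.resize(im[170:290,200:340],(700,600),interpolation=cv2.INTER_CUBIC))
E
```

```text
3.2 [ 0.5732 -0.102   0.1137] [ 3.38  3.31 -0.2 ] 0.02108477134675248 [ 0.14  0.31 -0.33 -0.03 -0.94  0.14]
```

View pics/c2.png

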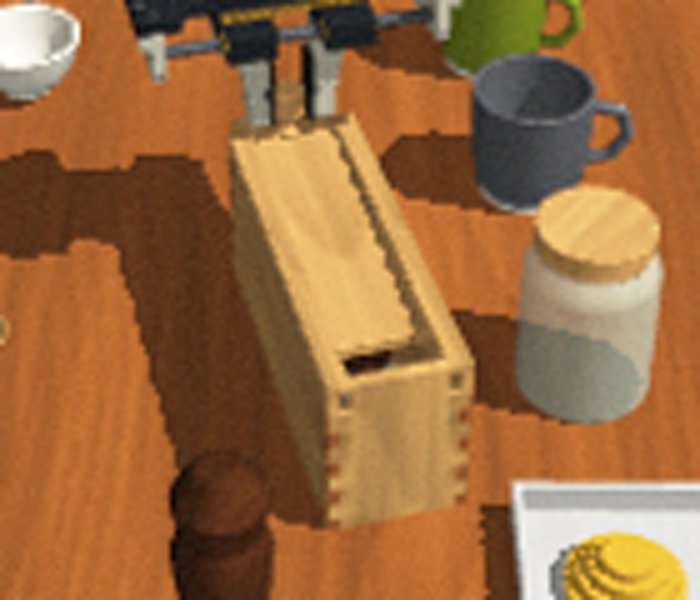

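The lid has cleared the lip and come about 30 mm out: the opening shows at the rear, at crop px (365,360). I'll continue to about 160 mm.

jog_arm:
  steps:
    - [[255,-0.06,0,0.001,0,0.0,0],[255,-0.13,0,0.002,0,0.004,0],[255,-0.2,0,0.003,0,0.008,0],[255,-0.28,0,0.004,0,0.012,0],[255,-0.36,0,0.006,0,0.018,0],[255,-0.44,0,0.008,0,0.024,0],[255,-0.52,0,0.009,0,0.03,0],[255,-0.52,0,0.009,0,0.03,0]]

```text
t: 4.05
eef_pos: [0.5376, 0.0234, 0.1139]
ee_rot: [3.139, -0.0, -1.308]
force: [0.5, 0.4, -1.1]
width: 0.0208
gripper_force: 20.0
```

jog_arm:
  steps:
    - [[255,0,0,0.008,0,0.02,0],[255,0,0,0.016,0,0.036,0],[255,0,0,0.016,0,0.036,0],[0,0,0,0.016,0,0.036,0],[0,0,0,0.016,0,0.036,0],[0,0,0,0.016,0,0.036,0],[0,0,0,0.016,0,0.036,0],[0,0,0,0.016,0,0.036,0]]

```text
t: 4.85
eef_pos: [0.5398, 0.0221, 0.1104]
ee_rot: [-3.141, -0.028, -1.309]
force: [-0.4, 0.0, -0.1]
width: 0.0556
gripper_force: 0.0
```

jog_arm:
  steps:
    - [[0,0,0,0,0,0,0],[0,0,0,0,0,0,0],[0,0,0,-0.18,0,0,0],[0,0,0,-0.36,0,0,0],[0,0.17,0,-0.36,0,0,0],[0,0.336,0,-0.36,0,0,0],[0,0.336,0,-0.36,0,0,0],[0,0.336,0,-0.36,0,0,0]]

```text
t: 5.65
eef_pos: [0.5607, -0.0573, 0.2025]
ee_rot: [3.141, -0.028, -1.311]
force: [0.8, 0.1, -0.6]
width: 0.0873
gripper_force: 0.0
```

```bash
python3 - <<'E'
from h import *
f=grab('wrist','w3.png'); np.save('pics/w3.npy',f,allow_pickle=True)
g=grab('side','s3.png'); np.save('pics/s3.npy',g,allow_pickle=True)
s=arm.get_state(); print(s['t'],s['eef_pos'].round(4),s['ee_rot'].round(4),s['force'],s['width'])
cv2.imwrite('pics/v3.png',np.hstack([cv2.resize(f['color'][:300,100:420,::-1],(400,375)),cv2.resize(g['color'][130:290,190:350,::-1],(375,375),interpolation=cv2.INTER_CUBIC)]))
E
```

```text
5.75 [ 0.5606 -0.0562  0.2025] [ 3.1412 -0.0282 -1.3094] [-0.00789624  0.29166032  0.37767419] 0.08723154091610101
```

View pics/v3.png

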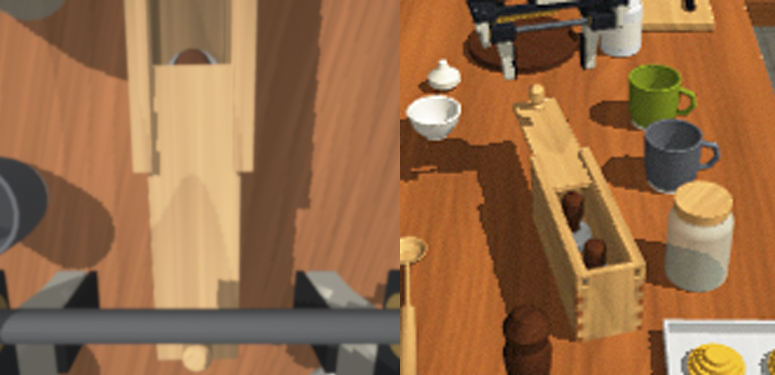

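The lid rests drawn out and both stamps are visible behind it. Its edges are at wrist px (220,160) and (292,160), the tail edge at row 52, and the knob at about (257,286).

```bash
python3 - <<'E'
from h import *
f=np.load('pics/w3.npy',allow_pickle=True).item()
P=lambda u,v,z: onplane(f,u,v,z)
q=lambda u,v,z: P(100+u/1.25,v/1.25,z)[:2]
a,b=q(150,200,.098),q(240,200,.098); a2,b2=q(154,260,.097),q(239,260,.097)
t=q(194,65,.101); k=q(197,356,.126)
print(a.round(4),b.round(4),np.linalg.norm(a-b),((a+b)/2).round(4),((a2+b2)/2).round(4)); print('tail',t.round(4),'knob',k.round(4))
d=k-t;print(np.linalg.norm(d),np.degrees(np.arctan2(d[1],d[0])))
d/=np.linalg.norm(d); print('mid from tail',(t+.1085*d).round(4),'mid from knob',(k-.086*d).round(4))
c=np.array([.6028,-.2136]); x=np.array([-.2659,.964]); print('travel',(t+.1085*d-c)@x)
E
```

```text
[ 0.5959 -0.0714] [ 0.5346 -0.0876] 0.06342578501482078 [ 0.5652 -0.0795] [ 0.5527 -0.0364]
tail [ 0.5884 -0.1645] knob [0.5368 0.0225]
0.1940031736031108 105.43544751983609
mid from tail [ 0.5595 -0.0599] mid from knob [ 0.5597 -0.0604]
travel 0.1596758866536943
```

jog_arm:
  steps:
    - [[0,0,0.008,0.15,0,0,0],[0,0,0.008,0.3,0,0,0],[0,0,0.008,0.45,0,0,0],[0,0,0.008,0.45,0,0,0],[0,0,0.008,0.45,0,0,0],[255,0,0.008,0.45,0,0,0],[255,0,0.008,0.45,0,0,0],[255,0,0.008,0.45,0,0,0]]
  newtons: 35

```text
t: 6.55
eef_pos: [0.5606, -0.0597, 0.0918]
ee_rot: [-3.139, -0.028, -1.309]
force: [-0.1, -0.5, -0.0]
width: 0.0692
gripper_force: 0.0
```

jog_arm:
  steps:
    - [[255,0,0,0,0,0,0],[255,0,0,0,0,0,0],[255,0,0,0,0,0,0]]

```text
t: 6.85
eef_pos: [0.561, -0.0596, 0.0914]
ee_rot: [-3.139, -0.029, -1.309]
force: [0.1, 3.2, 7.1]
width: 0.0636
gripper_force: 34.9
```

jog_arm:
  steps:
    - [[255,-0.02,0,-0.004,0,0,0],[255,-0.08,0,-0.004,0,0,0],[255,-0.14,0,-0.004,0,0,0],[255,-0.2,0,-0.004,0,0,0],[255,-0.26,0,-0.004,0,0,0],[255,-0.33,0,-0.004,0,0,0],[255,-0.4,0,-0.004,0,0,0],[255,-0.4,0,-0.004,0,0,0]]

```text
t: 7.65
eef_pos: [0.532, 0.0384, 0.0878]
ee_rot: [3.139, -0.028, -1.308]
force: [0.2, 0.1, -0.7]
width: 0.0635
gripper_force: 34.9
```

```bash
python3 - <<'E'
from h import *
f=grab('scene'); g=grab('side')
s=arm.get_state(); print(s['t'],s['eef_pos'].round(4),s['ee_rot'].round(4),s['force'],s['width'])
cv2.imwrite('pics/v4.png',np.hstack([cv2.resize(f['color'][100:330,200:430,::-1],(400,400)),cv2.resize(g['color'][130:290,190:350,::-1],(400,400),interpolation=cv2.INTER_CUBIC)]))
E
```

```text
7.75 [0.5327 0.0371 0.088 ] [ 3.1397 -0.0283 -1.3081] [ 0.46297255  0.6254283  -0.89708642] 0.0636375739963642
```

View pics/v4.png

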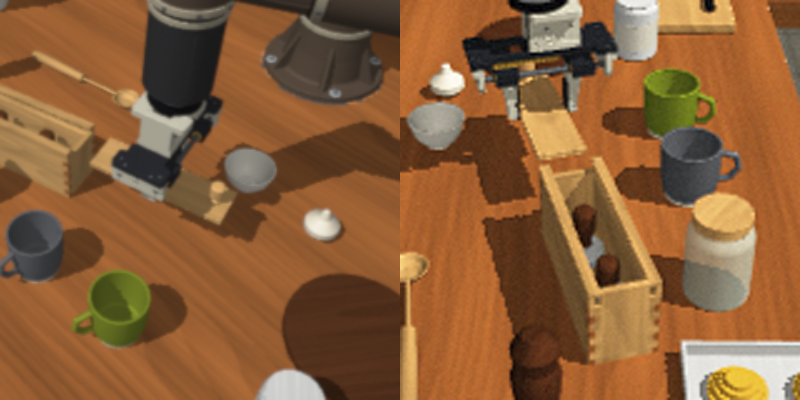

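The lid is clear of the box, held across its middle. I'll level it and lower it.

jog_arm:
  steps:
    - [[255,-0.06,0,0,0,-0.036,0],[255,-0.06,0,0.08,0,-0.036,0],[255,-0.06,0,0.16,0,-0.036,0],[255,-0.06,0,0.22,0,-0.036,0],[255,-0.06,0,0.28,0,-0.036,0],[255,-0.06,0,0.31,0,-0.036,0],[255,-0.06,0,0.32,0,-0.036,0],[255,-0.06,0,0.32,0,-0.036,0]]

```text
t: 8.55
eef_pos: [0.5305, 0.0487, 0.008]
ee_rot: [3.141, -0.0, -1.31]
force: [-0.9, -0.4, -1.3]
width: 0.0632
gripper_force: 34.9
```

jog_arm:
  steps:
    - [[255,0,0,0.004,0,0,0],[255,0,0,0.008,0,0,0],[255,0,0,0.008,0,0,0]]

```text
t: 8.85
eef_pos: [0.5307, 0.049, 0.0064]
ee_rot: [-3.141, 0.0, -1.309]
force: [-0.4, -0.5, -0.1]
width: 0.0632
gripper_force: 34.9
```

jog_arm:
  steps:
    - [[255,0,0,0.004,0,0,0],[255,0,0,0.008,0,0,0],[255,0,0,0.008,0,0,0]]

```text
t: 9.15
eef_pos: [0.5305, 0.0489, 0.004]
ee_rot: [3.141, 0.0, -1.309]
force: [-0.5, 0.6, -1.7]
width: 0.0633
gripper_force: 34.9
```

jog_arm:
  steps:
    - [[255,0,0,0.004,0,0,0],[255,0,0,0.006,0,0,0],[255,0,0,0.006,0,0,0]]

```text
t: 9.45
eef_pos: [0.5306, 0.0489, 0.0029]
ee_rot: [-3.141, -0.0, -1.309]
force: [-2.2, -0.2, 4.2]
width: 0.0635
gripper_force: 34.9
```

The lid is touching the worktop (about 5 N up). I'll release it and rise.

jog_arm:
  steps:
    - [[0,0,0,0,0,0,0],[0,0,0,0,0,0,0],[0,0,0,0,0,0,0],[0,0,0,0,0,0,0],[0,0,0,0,0,0,0],[0,0,0,0,0,0,0],[0,0,0,0,0,0,0],[0,0,0,0,0,0,0]]

```text
t: 10.25
eef_pos: [0.5306, 0.0489, 0.0025]
ee_rot: [3.142, -0.0, -1.309]
force: [0.1, -0.1, 1.2]
width: 0.0873
gripper_force: 0.0
```

jog_arm:
  steps:
    - [[0,0,0,-0.15,0,0,0],[0,0,0,-0.35,0,0,0],[0,0,0,-0.55,0,0,0],[0,0.1,0,-0.75,0,0,0],[0,0.25,0,-0.9,0,0,0],[0,0.45,0,-0.9,0,0,0],[0,0.6,0,-0.9,0,0,0],[0,0.6,0,-0.9,0,0,0]]

```text
t: 11.05
eef_pos: [0.5699, -0.1, 0.2277]
ee_rot: [-3.141, -0.001, -1.313]
force: [-0.9, 0.6, -0.3]
width: 0.0878
gripper_force: 0.0
```

```bash
python3 - <<'E'
from h import *
f=grab('wrist','w5.png'); np.save('pics/w5.npy',f,allow_pickle=True)
g=grab('side','s5.png'); np.save('pics/s5.npy',g,allow_pickle=True)
s=arm.get_state(); print(s['t'],s['eef_pos'].round(4),s['ee_rot'].round(4),s['q'].round(2))
cv2.imwrite('pics/v5.png',np.hstack([cv2.resize(f['color'][:230,150:380,::-1],(500,500)),cv2.resize(g['color'][130:290,220:316,::-1],(300,500),interpolation=cv2.INTER_CUBIC)]))
E
```

```text
11.15 [ 0.5691 -0.0971  0.2271] [ 3.1410e+00  3.0000e-04 -1.3119e+00] [ 0.17  0.2  -0.21 -0.   -1.16  0.09]
```

View pics/v5.png

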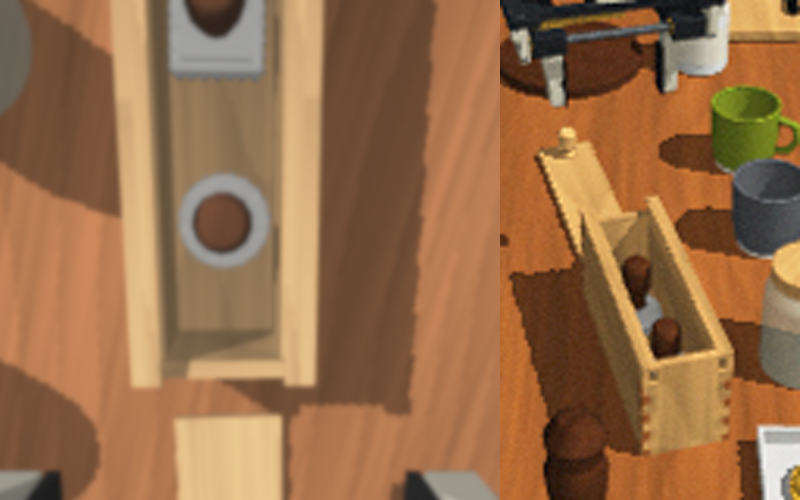

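The round stamp stands at the front (base ring at crop px (223,221)). The square stamp is at the rear (base front edge (170–263,75); its handle at side crop px (665,325)).

```bash
python3 - <<'E'
from h import *
f=np.load('pics/w5.npy',allow_pickle=True).item();g=np.load('pics/s5.npy',allow_pickle=True).item()
k=500/230
q=lambda u,v,z: onplane(f,150+u/k,v/k,z)[:2]
x=np.array([-.2659,.964]);y=np.array([-.964,-.2659])
a,b=(q(170,76,.023),q(263,76,.023)); m=(a+b)/2
fa,fb=q(132,386,.105),q(315,386,.105); C=(fa+fb)/2-.118*x
print('box C',C.round(4),np.linalg.norm(fa-fb)); C=(C+np.array([.6028,-.2136]))/2
bx=lambda p:np.array([(p-C)@x,(p-C)@y]).round(4)
print('sq',m-.023*x,bx(m-.023*x),'w',np.linalg.norm(a-b)); print('round',bx(q(222,222,.083)),bx(q(223,221,.023)))
h=onplane(g,220+165/3.125,130+325/3.125,.08)[:2]; print('side handle',h.round(4),bx(h))
E
```

```text
box C [ 0.6028 -0.2124] 0.08037393438085312
sq [ 0.61682933 -0.25417634] [-0.0434 -0.0025] w 0.0466040936280417
round [ 0.0493 -0.0001] [ 0.0498 -0.0004]
side handle [ 0.6206 -0.2555] [-0.0458 -0.0059]
```

jog_arm:
  steps:
    - [[0,0.15,0,0,0,0,0.16],[0,0.3,0,0,0,0,0.32],[0,0.45,-0.01,0,0,0,0.48],[0,0.6,-0.018,0,0,0,0.64],[0,0.67,-0.018,0,0,0,0.8],[0,0.67,-0.018,0,0,0,1],[0,0.67,-0.018,0,0,0,1],[0,0.67,-0.018,0,0,0,1]]

```text
t: 11.95
eef_pos: [0.6171, -0.2555, 0.2274]
ee_rot: [3.141, -0.0, -2.09]
force: [-1.1, -0.0, 0.2]
width: 0.0877
gripper_force: 0.0
```

jog_arm:
  steps:
    - [[0,0,0,0,0,0,0.2],[0,0,0,0,0,0,0.4],[0,0,0,0,0,0,0.6],[0,0,0,0,0,0,0.8],[0,0,0,0,0,0,1],[0,0,0,0,0,0,1],[0,0,0,0,0,0,1],[0,0,0,0,0,0,1]]

```text
t: 12.75
eef_pos: [0.6171, -0.2558, 0.2278]
ee_rot: [-3.142, 0.0, -2.875]
force: [0.1, -0.1, -0.1]
width: 0.0876
gripper_force: 0.0
```

```bash
python3 - <<'E'
from h import *
f=grab('wrist','w6.png'); np.save('pics/w6.npy',f,allow_pickle=True)
s=arm.get_state(); print(s['t'],s['eef_pos'].round(4),s['ee_rot'].round(4),s['q'].round(2)); print(proj(f,[.6171,-.2573,.083]))
E
```

```text
12.8 [ 0.6171 -0.256   0.2277] [-3.1415e+00  2.0000e-04 -2.8763e+00] [-0.1   0.35 -0.    0.   -1.22 -1.2 ]
(np.float64(255.67574473587516), np.float64(172.23860205485263))
```

View pics/w6.png

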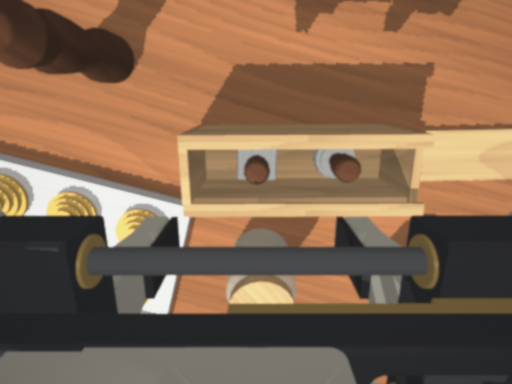

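The square stamp's handle is at px (257,170), within about 1 mm of the predicted (256,172), so no shift is needed. I'll set the gap to about 50 mm before descending.

jog_arm:
  steps:
    - [[110,0,0,0.15,0,0,0],[110,0,0,0.3,0,0,0],[110,0,0,0.4,0,0,0],[110,0,0,0.4,0,0,0],[110,0,0,0.4,0,0,0],[110,0,0,0.4,0,0,0],[110,0,0,0.4,0,0,0]]
  newtons: 25

```text
t: 13.5
eef_pos: [0.6181, -0.2568, 0.1296]
ee_rot: [-3.14, 0.003, -2.879]
force: [-0.6, -0.1, 0.3]
width: 0.0502
gripper_force: 0.0
```

jog_arm:
  steps:
    - [[110,0,0,0.1,0,0,0],[110,0,0,0.2,0,0,0],[110,0,0,0.28,0,0,0],[110,0,0,0.32,0,0,0],[110,0,0,0.32,0,0,0],[110,0,0,0.32,0,0,0]]

```text
t: 14.1
eef_pos: [0.6178, -0.2568, 0.0488]
ee_rot: [-3.141, 0.001, -2.88]
force: [-1.1, 0.4, 1.0]
width: 0.0498
gripper_force: 0.0
```

jog_arm:
  steps:
    - [[255,0,0,0,0,0,0],[255,0,0,0,0,0,0],[255,0,0,0,0,0,0],[255,0,0,0,0,0,0],[255,0,0,0,0,0,0],[255,0,0,0,0,0,0],[255,0,0,0,0,0,0]]

```text
t: 14.8
eef_pos: [0.6173, -0.2565, 0.0481]
ee_rot: [-3.141, 0.001, -2.88]
force: [-1.8, 3.0, 5.7]
width: 0.0265
gripper_force: 25.0
```

jog_arm:
  steps:
    - [[255,0,0,-0.04,0,0,0],[255,0,0,-0.12,0,0,0],[255,0,0,-0.24,0,0,0],[255,0,0,-0.38,0,0,0],[255,0,0,-0.52,0,0,0],[255,0,0,-0.6,0,0,0],[255,0,0,-0.6,0,0,0]]

```text
t: 15.5
eef_pos: [0.6185, -0.2573, 0.2016]
ee_rot: [-3.139, 0.005, -2.88]
force: [0.3, -0.3, -2.9]
width: 0.0266
gripper_force: 25.0
```

```bash
python3 - <<'E'
from h import *
g=grab('side'); f=grab('scene','sc7.png'); np.save('pics/sc7.npy',f,allow_pickle=True)
s=arm.get_state(); print(s['t'],s['eef_pos'].round(4),s['ee_rot'].round(4),s['force'].round(1),s['width'])
cv2.imwrite('pics/v7.png',np.hstack([cv2.resize(g['color'][110:290,190:350,::-1],(400,450),interpolation=cv2.INTER_CUBIC),cv2.resize(f['color'][170:350,330:490,::-1],(400,450))]))
# board centre by dark mask, both views
for n,F in (('scene',f),('side',g)):
    hsv=cv2.cvtColor(F['color'],cv2.COLOR_RGB2HSV); m=((hsv[...,2]<95)&(hsv[...,1]>110)).astype(np.uint8)
    cs,_=cv2.findContours(cv2.morphologyEx(m,cv2.MORPH_OPEN,np.ones((3,3))),0,2)
    for c in cs:
        if cv2.contourArea(c)>400:
            W=np.array([onplane(F,*p[0],.018)[:2] for p in c],np.float32); (o,r)=cv2.minEnclosingCircle(W); print(n,cv2.boundingRect(c),np.round(o,3),round(r,3))
E
```

```text
15.6 [ 0.6166 -0.2565  0.1973] [ 3.1411e+00  2.0000e-04 -2.8805e+00] [-0.4 -0.5 -2.8] 0.026277062697888716
scene (362, 258, 90, 98) [0.53  0.382] 0.133
scene (243, 149, 57, 31) [ 0.408 -0.169] 0.097
scene (297, 133, 100, 59) [ 0.232 -0.008] 0.17
scene (408, 104, 104, 58) [-0.172  0.185] 0.245
scene (0, 62, 26, 52) [ 0.857 -1.26 ] 0.254
scene (487, 57, 25, 32) [-0.758  0.098] 0.159
scene (0, 30, 35, 66) [ 0.764 -1.505] 0.394
scene (116, 16, 33, 43) [ 0.261 -1.384] 0.265
scene (44, 0, 22, 106) [ 0.557 -1.569] 0.633
scene (19, 0, 27, 75) [ 0.6   -1.777] 0.533
side (233, 217, 23, 103) [ 0.53  -0.298] 0.194
side (27, 179, 38, 33) [-0.182  0.02 ] 0.109
side (218, 137, 32, 24) [0.492 0.354] 0.106
```

View pics/v7.png

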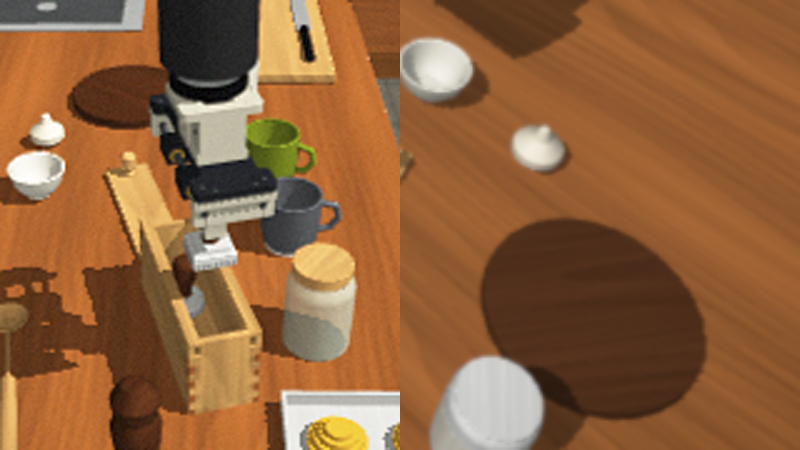

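The stamp is held level above the box, and the round stamp is still upright inside. The board's centre is at scene px (407,296). I'll carry it there in three legs.

jog_arm:
  steps:
    - [[255,-0.005,0.08,0,0,0,0],[255,-0.015,0.2,0,0,0,0],[255,-0.025,0.33,0,0,0,0],[255,-0.035,0.46,0,0,0,0],[255,-0.045,0.59,0,0,0,0],[255,-0.055,0.72,0,0,0,0],[255,-0.06,0.84,0,0,0,0]]

```text
t: 16.3
eef_pos: [0.5758, -0.0486, 0.1956]
ee_rot: [3.141, -0.003, -2.88]
force: [0.1, 0.1, -1.6]
width: 0.0267
gripper_force: 25.0
```

jog_arm:
  steps:
    - [[255,-0.005,0.08,0,0,0,0],[255,-0.015,0.2,0,0,0,0],[255,-0.025,0.33,0,0,0,0],[255,-0.035,0.46,0,0,0,0],[255,-0.045,0.59,0,0,0,0],[255,-0.055,0.72,0,0,0,0],[255,-0.06,0.84,0,0,0,0]]

```text
t: 17.0
eef_pos: [0.536, 0.1577, 0.1956]
ee_rot: [-3.141, -0.003, -2.88]
force: [-0.1, -0.5, -2.5]
width: 0.0264
gripper_force: 25.0
```

jog_arm:
  steps:
    - [[255,-0.005,0.08,0,0,0,0],[255,-0.015,0.2,0,0,0,0],[255,-0.025,0.33,0,0,0,0],[255,-0.035,0.46,0,0,0,0],[255,-0.045,0.59,0,0,0,0],[255,-0.055,0.72,0,0,0,0],[255,-0.06,0.84,0,0,0,0],[255,-0.06,0.84,0,0,0,0]]

```text
t: 17.8
eef_pos: [0.4962, 0.366, 0.195]
ee_rot: [-3.14, -0.003, -2.878]
force: [-0.4, -0.3, -2.6]
width: 0.0264
gripper_force: 25.0
```

jog_arm:
  steps:
    - [[255,0,0,0.1,0,0,0],[255,0,0,0.25,0,0,0],[255,0,0,0.38,0,0,0],[255,0,0,0.47,0,0,0],[255,0,0,0.51,0,0,0],[255,0,0,0.53,0,0,0],[255,0,0,0.536,0,0,0],[255,0,0,0.536,0,0,0]]

```text
t: 18.6
eef_pos: [0.498, 0.3639, 0.0643]
ee_rot: [3.141, 0.001, -2.88]
force: [-0.2, -0.1, -1.3]
width: 0.0262
gripper_force: 25.0
```

jog_arm:
  steps:
    - [[255,0,0,0.004,0,0,0],[255,0,0,0.008,0,0,0],[255,0,0,0.008,0,0,0]]

```text
t: 18.9
eef_pos: [0.4977, 0.3638, 0.062]
ee_rot: [3.141, 0.001, -2.88]
force: [-0.2, -0.0, -1.6]
width: 0.0263
gripper_force: 25.0
```

jog_arm:
  steps:
    - [[255,0,0,0.004,0,0,0],[255,0,0,0.008,0,0,0],[255,0,0,0.008,0,0,0]]

```text
t: 19.2
eef_pos: [0.4975, 0.3636, 0.0594]
ee_rot: [-3.142, -0.0, -2.88]
force: [-0.2, -0.2, -1.2]
width: 0.0268
gripper_force: 25.0
```

jog_arm:
  steps:
    - [[255,0,0,0.004,0,0,0],[255,0,0,0.004,0,0,0],[255,0,0,0.004,0,0,0]]

```text
t: 19.5
eef_pos: [0.4977, 0.3637, 0.0591]
ee_rot: [3.141, 0.0, -2.88]
force: [-2.0, 1.1, 4.6]
width: 0.0264
gripper_force: 25.0
```

The stamp is on the board (about 6 N up). I'll release and retreat upward.

jog_arm:
  steps:
    - [[0,0,0,0,0,0,0],[0,0,0,0,0,0,0],[0,0,0,0,0,0,0],[0,0,0,0,0,0,0],[0,0,0,0,0,0,0],[0,0,0,0,0,0,0]]

```text
t: 20.1
eef_pos: [0.4976, 0.3636, 0.0585]
ee_rot: [-3.142, -0.0, -2.88]
force: [0.0, 0.1, -0.2]
width: 0.0689
gripper_force: 0.0
```

jog_arm:
  steps:
    - [[0,0,0,-0.05,0,0,0],[0,0,0,-0.15,0,0,0],[0,0,0,-0.3,0,0,0],[0,0,0,-0.45,0,0,0],[0,0,0,-0.6,0,0,0],[0,0,0,-0.7,0,0,0],[0,0,0,-0.7,0,0,0],[0,0,0,-0.7,0,0,0]]

```text
t: 20.9
eef_pos: [0.4976, 0.3637, 0.2349]
ee_rot: [3.14, 0.002, -2.88]
force: [-1.0, 0.2, -0.4]
width: 0.0879
gripper_force: 0.0
```

```bash
python3 - <<'E'
from h import *
g=grab('side'); f=grab('scene')
s=arm.get_state(); print(s['t'],s['eef_pos'].round(4),s['force'].round(1),s['width'])
cv2.imwrite('pics/v8.png',np.hstack([cv2.resize(g['color'][110:290,190:350,::-1],(400,450),interpolation=cv2.INTER_CUBIC),cv2.resize(f['color'][140:340,170:470,::-1],(400,450))]))
E
```

```text
21.0 [0.4971 0.3631 0.2329] [ 0.2 -0.   0.2] 0.08753706573068135
```

View pics/v8.png

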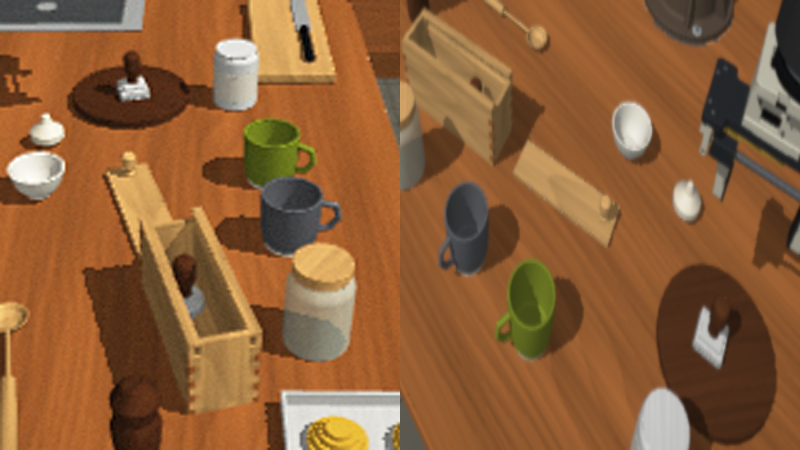

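The picture shows the square stamp upright near the board's centre, the lid flat with its knob up, the round stamp still in the box, and the bystanders unmoved. I'll hand the job in.

```bash
python3 -c "
from station import arm
print(arm.job_done())"
```

```text
the job is handed in; nothing more can be done
None
```

I handed the job in at about 21 s of the 72 s limit; no verdict came back, but the last pictures show the square stamp upright near the middle of the round board, the lid flat on the worktop with its knob up, the round stamp still upright in the box, and the other kitchen things where they were.

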